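# Dock the tube carrier and give the two-button start

### The arm

A 6-joint arm with a two-finger parallel gripper is mounted at the origin on the work surface. World frame = base frame: x ahead of the robot, y to its left, z up, the work surface at z = 0. Lengths are in m, angles in degrees, forces in N, time in s.
With the tool pointing down it reaches from about 0.35 to 0.875 m from the base axis. Payload 4.2 kg.
Tool frame: the origin (TCP) lies at the very end of the fingers, on their centre line; the grasp point (between the pads) lies 19 mm behind it; z points along the fingers, y is the line along which they close (so a half turn about z gives the same grasp; the last joint's range is limited). The gripper opens to 87 mm and grips with 3 to 60 N. Pads are 19 mm wide; open, the fingers measure 117 mm over their backs; the gripper's body (75 mm by 190 mm) begins 51 mm behind the grasp point.
Start: joints at [91.822, 22.042, 0.453, 0, -68.411, -14.817], TCP at [0.141, 0.609, 0.223] pointing down, gripper open.
Joint ranges: [-179.83, 179.83], [-69.29, 118.12], [-61.27, 80.66], [-181.25, 117.63], [-171.15, -9.14], [-177.46, 177.46]. Speed limits (degrees/s): [159.86, 159.86, 180, 180, 180, 180].

### API

Orientations are given as a 3x3 rotation matrix whose columns are the frame's x, y, z axes.
In Python, from station import monitor, cams, ticket gives the robot as it stands.
- The arm moves only by the tool drive_tool, never from a script. Its argument "moves" is a list of rows, each an object with "delta_pos": the shift along the tool's x, y, z in mm, a list of three; "turn": the turn about the tool's z in rad; "claw": the opening, from 0 (shut) to 1 (fully open). A call has 1 to 12 rows; each row shifts and turns the commanded pose from where the row before left it, along the tool's axes as they then stand; what a row does not reach is not made up. A row lasts 1/8 s, in which the tool goes at most 62.5 mm and 10.7 degrees, less where a joint would pass 70% of its speed; a pose out of reach is approached as far as the arm can. A call is refused whole if a number of a shift passes 62.5 or a number of a turn 0.188, either way. A call with a gripper value outside its range is refused whole. The fingers move at their own pace and stop on an object; the grip force is fixed at half the most. Time passes only in rows, so rows that do not move let the fingers close. It gives the time, the measured TCP pose, the force, the opening and the grip force at its end, in the units of the state.
- monitor.sense(): the state, without advancing time (a new reading comes with each control period).
- cams.capture(name): name is "scene" or "top"; returns a dict with "color" (480x640x3 uint8, red, green, blue), "range_z" (480x640 float32, m along the optical axis (not along the pixel's ray), 0 where there is no reading), "vertical_fov" (degrees; the focal length in pixels is half the picture's height over the tangent of half this angle, whatever the lens; pixels are square), "cx", "cy" (the principal point, pixels), "extrinsics" (4x4, takes a point from camera to world coordinates). Camera axes: x right, y down, z forward; pixel columns grow to the right and rows downward; lengths in m; the calibration is good to about 2 mm. A picture is of the moment at which its call begins.
- ticket.finish_job(): hands the job in; it is judged then, once.
The state is a dict: "time_s": time; "joints": joint angles; "joint_velocities": joint speeds; "effort": joint torques, N m; "tcp_pos": TCP position; "ee_rot": TCP orientation; "wrist_force": force on the tool from outside, world axes, zero at the start; "moment": the same for the moment, N m; "gripper_width": opening from 0.0 (shut) to 1.0 (fully open); "gripper_force": force on a finger pad.
Only numpy, scipy, OpenCV 4.12 (cv2) and the standard library are available. Lean on these libraries where they do the work, as an engineer would, in place of code of your own. Each camera call takes 0.05 s, during which the arm holds its last target. There are 200 camera calls.

### The job

Without gripping or lifting anything, push the tube carrier along its channel with the fingertips until it is right up against the end stop. Then press the two round start buttons on the pod down together, one fingertip on each, keep both fully down for at least three seconds, and let go so that both come back up. Never push one start button down on its own, do not press the bar-shaped stop key, and leave the bottle, the jar and the slide box where they are.

Things in the scene. Friction and masses are not known exactly. Their poses are not given: they have to be found in the camera images.
- carrier_center (a point): centre, half-way up, of the white tube carrier: loose, 26 mm wide (x), 140 mm long (y), 55 mm tall, flat upright ends, about 0.25 kg; five purple-capped tubes fixed in it reach 87 mm above its underside (outermost caps 17 mm across, 52 mm from the middle). Starts in the channel 55 to 105 mm short of the stop, y towards the stop. Push its rear end face, at y = -70 mm
- dock_stop (a point): middle of the fixed end stop's face at the channel's floor, 8 mm above the bench; z up, +y the direction of pushing, along the channel into the stop. Carrier home (touching): its centre at y = -70 mm, z = 27.5 mm here. The stop block is 70 mm wide (x), 25 mm thick, 52 mm tall
- dock: the fixed docking channel; origin at the centre of its underside, axes as dock_stop, which lies at y = +125 mm here. Base plate 90 mm (x) by 300 mm (y), 8 mm thick. The channel is 30 mm wide between aluminium rails 8 mm thick, tops 24 mm above the bench, from the stop to y = -150 mm, open at that end
- start_a_top (a point): first round black push button, 28 mm across. This point: centre of its flat top, z up, 59 mm above the bench when up (moves with the button). The other start button is 60 mm away along -y. Goes straight down 8 mm on a spring, 1.2 N to start and 4 N at full travel; springs back. Its 44 mm round collar tops out 47 mm above the bench
- start_b_top (a point): second round black push button, 28 mm across. This point: centre of its flat top, z up, 59 mm above the bench when up (moves with the button). The other start button is 60 mm away along +y. Goes straight down 8 mm on a spring, 1.2 N to start and 4 N at full travel; springs back. Its 44 mm round collar tops out 47 mm above the bench
- stop_key_top (a point): centre of the top of the black bar-shaped stop key, 18 mm (x) by 60 mm (y), 53 mm above the bench, on the same pod, 65 mm to the -x side of the mid-point of the start buttons; not to be pressed. The fixed pod (130 mm x by 160 mm y, 35 mm tall) has the same axes, its centre 40 mm to the +x side of this key
- start_a (a joint): how far the first start button is down, m: 0 up, 0.008 fully down
- start_b (a joint): how far the second start button is down, m: 0 up, 0.008 fully down
- stop_key (a joint): how far the stop key is down, m: 0 up, 0.006 down (about 4 N)
- bottle: amber reagent bottle, 56 mm across, 130 mm tall, loose, standing beside the stop end of the channel; origin at the centre of its underside; leave alone
- jar: pale, white-capped specimen jar, 48 mm across, 60 mm tall, loose, standing behind the pod; origin at the centre of its underside; leave alone
- slide_box: flat box for glass slides, 52 by 87 mm (x, y), 34 mm tall, loose, lying behind the pod; origin at the centre of its underside; leave alone
Things that resemble listed ones, but are neither listed nor needed, are in the scene too. Leave any green look-alike of the part that bears carrier_center alone.

How it is judged (in metres and radians):
On the way, in this order (a step that is already met when the one before it is completed fails the run):
1. the carrier is up against the end stop, standing in the channel (y of carrier_center in the frame of dock_stop above -0.074 m and z of carrier_center in the frame of dock_stop below 0.0315 m and x of carrier_center in the frame of dock_stop between -0.006 and 0.006 m and angle between carrier_center's own z axis and vertical below 0.06 rad), for 0.2 s.
2. both start buttons are held fully down together for three seconds, the carrier still docked (all of step 1 and value of joint each of start_a, start_b above 0.006 m), for 2.9 s.
At the end, for the whole second after the job is handed in: The carrier stands in its channel within 4 mm of the end stop. Once it was docked, both start buttons were at least 6 mm down together for 2.9 s without a break. Both are up again (within 1 mm), the stop key is up, and the bottle, jar and slide box stand within 20 mm of their places (all of step 1 and value of joint each of start_a, start_b, stop_key below 0.001 m and angle between each of bottle, jar, slide_box's own z axis and vertical below 0.1 rad); the robot touches nothing.
It fails at once if the carrier is lifted more than 8 mm off the channel's floor or tipped (z of carrier_center in the frame of dock_stop above 0.0355 m or angle between carrier_center's own z axis and vertical above 0.25 rad).
It fails at once if one start button is pushed down alone (one over 6 mm down, the other less than 1 mm) ((value of joint start_a above 0.006 m and value of joint start_b below 0.001 m) or (value of joint start_b above 0.006 m and value of joint start_a below 0.001 m)).
It fails at once if the stop key is pressed (over 3 mm) (value of joint stop_key above 0.003 m).
It fails at once if the bottle, jar or slide box is moved more than 20 mm or lifted (distance of any of bottle, jar, slide_box from where it was at the start of the episode above 0.02 m).
It also fails if it takes over 56 s, if anything falls off the work surface, if the arm or the gripper's body presses on something with over 40 N, if the wrist force passes 120 N, or if a joint passes its speed limit or range.

## Working session

There is one attempt and no reset: what is moved stays moved. The work goes in short steps, Python scripts to look and compute and a tool call to move; the robot and the scene stay as the last step left them, time stands still between calls to the robot, and variables do not carry over. Pictures are saved under pics/ and viewed, at most 10 in all, crops included, and the job is handed in when it is done.

Besides the shell and the picture viewer there is one more tool, called after "Request:" by a JSON object that holds its "fn" and its "kwargs". drive_tool: Moves the arm, as the interface text tells. Its arguments: {"type":"object","properties":{"moves":{"type":"array","items":{"type":"object","properties":{"delta_pos":{"type":"array","items":{"type":"number"}},"turn":{"type":"number"},"claw":{"type":"number"}}}}},"required":["moves"]}

```bash
mkdir -p pics
cat > h.py <<'E'
import numpy as np, cv2
from station import monitor, cams, ticket
def cap(n):
    c=cams.capture(n); np.savez(f'{n}.npz',**c); return c
def load(n): return dict(np.load(f'{n}.npz'))
def world(c):
    H,W=c['range_z'].shape; f=H/2/np.tan(np.radians(float(c['vertical_fov']))/2)
    v,u=np.mgrid[:H,:W]; z=c['range_z']
    p=np.stack([(u-c['cx'])/f*z,(v-c['cy'])/f*z,z],-1)
    T=c['extrinsics']; return p@T[:3,:3].T+T[:3,3]
E
python3 - <<'E'
from h import *
for n in('top','scene'):
    c=cap(n); cv2.imwrite(f'pics/{n}1.png',c['color'][...,::-1]); print(n,c['vertical_fov'],c['cx'],c['cy'],c['extrinsics'].round(3).tolist())
s=monitor.sense();print(s)
E
```

```text
top 47.8503635687163 314.4615210093517 243.9043975220476 [[-0.022, -0.99, 0.138, 0.35], [-1.0, 0.023, 0.007, 0.035], [-0.01, -0.138, -0.99, 1.156], [0.0, 0.0, 0.0, 1.0]]
scene 45.09733239893829 316.1855004854017 240.61219883385817 [[-0.467, 0.757, -0.457, 1.063], [0.884, 0.406, -0.232, 0.338], [0.01, -0.512, -0.859, 1.121], [0.0, 0.0, 0.0, 1.0]]
{'time_s': 0.1, 'joints': array([ 9.18249690e+01,  2.20856413e+01,  3.89398747e-01, -2.36918361e-02,
       -6.84106268e+01, -1.48170330e+01]), 'joint_velocities': array([-0.02130887, -0.03498958,  0.18696116,  0.07115452, -0.04608363,
       -0.01695384]), 'effort': array([ 2.05887632e-04, -3.91694427e+01,  1.87934411e+01,  4.23166171e+00,
        1.34964156e-02, -7.01141494e-05]), 'tcp_pos': array([0.14037488, 0.60849929, 0.22159295]), 'ee_rot': array([[ 9.74366933e-01, -2.24964384e-01, -3.24896763e-04],
       [-2.24964594e-01, -9.74365132e-01, -1.87649024e-03],
       [ 1.05575393e-04,  1.90148030e-03, -9.99998187e-01]]), 'wrist_force': array([ 0.8456265 ,  0.89071034, -0.28969376]), 'moment': array([-0.01261943, -0.06275679, -0.01355269]), 'gripper_force': 0.0, 'gripper_width': 1.0032856211080818}
```

View pics/top1.png

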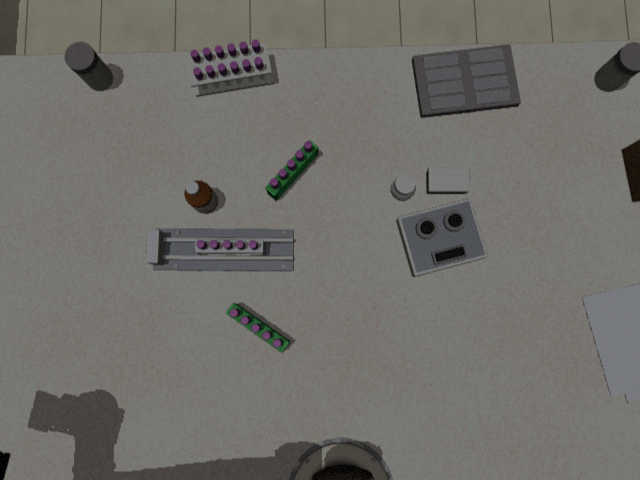

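View pics/scene1.png

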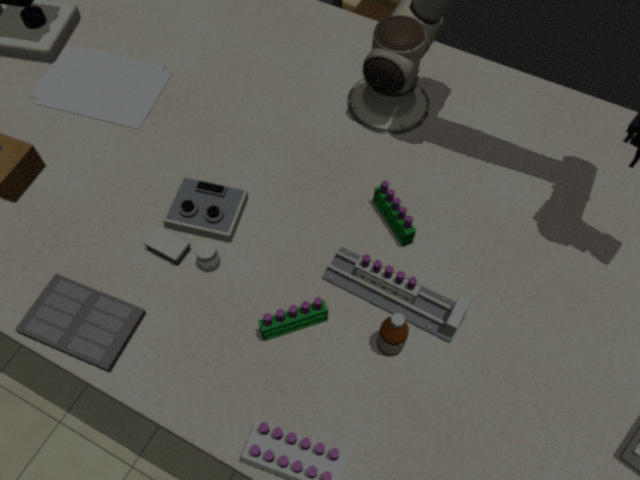

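The top view shows the dock with its stop at about (155,247), the white carrier at about (230,246), the bottle at (200,195), the buttons at (427,228) and (455,221), and the stop key at (450,254). The jar is at (403,187) and the slide box at (448,180).

Run:
```python
from h import *
def rect(m,P,lab):
    q=P[m][:,:2]; r=cv2.minAreaRect((q*1000).astype(np.float32)); print(lab,len(q),np.round(r[0],1),np.round(r[1],1),round(r[2],1),'z',np.percentile(P[m][:,2],[5,50,95]).round(4))
for n,bx in(('top',dict(dock=(140,215,300,280),pod=(390,195,492,280),stop=(140,222,175,272))),('scene',dict(dock=(315,230,480,340),pod=(155,165,255,245),stop=(425,280,480,345)))):
    c=load(n);P=world(c);C=c['color'].astype(int);print(n)
    v,u=np.mgrid[:480,:640]
    def B(k): a=bx[k]; return (u>=a[0])&(v>=a[1])&(u<=a[2])&(v<=a[3])&(c['range_z']>0)
    z=P[...,2]; dark=C.max(-1)<60
    pur=(C[...,0]-C[...,1]>35)&(C[...,2]-C[...,1]>25)
    rect(B('stop')&(z>.052)&(z<.07),P,'stop top')
    rect(B('dock')&pur&(z>.075),P,'caps')
    m=B('dock')&pur&(z>.08); k,l,s,ce=cv2.connectedComponentsWithStats(m.astype(np.uint8))
    for i in range(1,k):
        if s[i,4]>8:print(' cap',P[l==i].mean(0).round(4),s[i,4])
    rect(B('dock')&(z>.004)&(z<.012),P,'base')
    rect(B('dock')&(z>.019)&(z<.029),P,'rails')
    rect(B('pod')&(z>.028)&(z<.042),P,'pod')
    m=B('pod')&(z>.044)&(z<.068); k,l,s,ce=cv2.connectedComponentsWithStats(m.astype(np.uint8))
    for i in range(1,k):
        if s[i,4]>8:rect(l==i,P,' pod part')
    m=B('pod')&(z>.054)&dark; k,l,s,ce=cv2.connectedComponentsWithStats(m.astype(np.uint8))
    for i in range(1,k):
        if s[i,4]>8:rect(l==i,P,' btn'); print(P[l==i].mean(0).round(4))
c=load('top');im=c['color'][...,::-1]
a=cv2.resize(im[215:285,140:300],None,fx=5,fy=5,interpolation=2);cv2.imwrite('pics/a.png',a)
```

```text
top
stop top 429 [507.9 376.2] [26.2 69.4] 89.7 z [0.0548 0.0589 0.0631]
caps 174 [502.2 218. ] [115.9  12.5] 88.5 z [0.091  0.0944 0.0974]
 cap [0.504  0.2702 0.0938] 35
 cap [0.5031 0.244  0.0943] 36
 cap [0.5025 0.2185 0.0939] 34
 cap [0.5019 0.1924 0.0945] 34
 cap [0.5011 0.1665 0.0948] 35
base 3163 [508.2 248.7] [339. 141.] 88.6 z [0.0045 0.0074 0.0107]
rails 916 [501.6 237. ] [293.2  66.8] 88.1 z [0.0199 0.0232 0.027 ]
pod 3606 [ 538.7 -219.9] [174.  161.3] 13.4 z [0.0308 0.0346 0.0386]
 pod part 307 [ 548.6 -248.4] [40.8 42.3] 43.2 z [0.0449 0.0496 0.0605]
 pod part 312 [ 534.4 -190.4] [41.9 42.5] 10.8 z [0.0444 0.0495 0.0601]
 pod part 333 [ 478.5 -234.9] [25.  68.1] 13.8 z [0.0448 0.051  0.0546]
 btn 131 [ 548.5 -247.9] [24.7 26. ] 87.3 z [0.0546 0.0582 0.0615]
[ 0.5484 -0.2477  0.0581]
 btn 134 [ 533.7 -189.7] [26.5 25.3] 38.1 z [0.0548 0.0577 0.0608]
[ 0.5344 -0.1894  0.0579]
scene
stop top 416 [509.1 379. ] [25.9 71.1] 87.7 z [0.0551 0.0592 0.0629]
caps 69 [543.2 175.7] [ 78.7 201.4] 40.6 z [0.0871 0.0935 0.0973]
 cap [0.5033 0.1681 0.0936] 13
 cap [0.5039 0.1937 0.0939] 11
 cap [0.5054 0.2201 0.0938] 9
 cap [0.506  0.2466 0.0947] 14
 cap [0.507  0.2719 0.0944] 11
 cap [0.6336 0.1249 0.0873] 11
base 2594 [475.5 246.3] [266.5 369.2] 27.4 z [0.0043 0.0073 0.0111]
rails 892 [508.1 209.3] [251.6 288. ] 32.6 z [0.0197 0.0234 0.0276]
pod 3018 [ 549.4 -217.2] [194.6 166.8] 14.1 z [0.03   0.0343 0.0387]
 pod part 240 [ 482.5 -232.6] [26.5 65.8] 17.4 z [0.0449 0.0508 0.0547]
 pod part 218 [ 551.3 -244.7] [37.9 42.3] 50.1 z [0.0445 0.051  0.0607]
 pod part 233 [ 535.7 -187.9] [40.8 41.7] 70.1 z [0.0445 0.0512 0.0599]
 pod part 63 [ 613.6 -153.1] [14.5 34.9] 28.0 z [0.0557 0.059  0.0625]
 btn 98 [ 549.3 -245.7] [26.4 25. ] 37.0 z [0.0545 0.0578 0.0616]
[ 0.5499 -0.2453  0.0579]
 btn 99 [ 536.3 -188.4] [26.7 27.3] 11.9 z [0.0547 0.058  0.0605]
[ 0.5361 -0.1873  0.0577]
```

View pics/a.png

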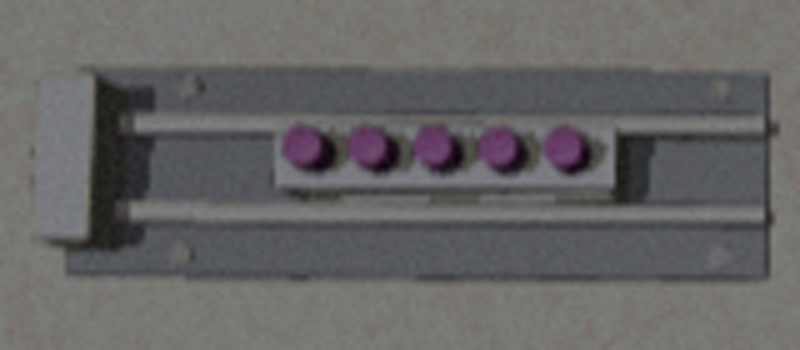

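Request:
{"fn": "drive_tool", "kwargs": {"moves": [{"turn": -0.1, "claw": 0}, {"turn": -0.097, "claw": 0}, {"claw": 0}]}}

```text
invalid input
```

Request:
{"fn": "drive_tool", "kwargs": {"moves": [{"delta_pos": [31, 40.5, 0], "claw": 0}, {"delta_pos": [31, 40.5, 0], "claw": 0}, {"delta_pos": [31, 40.5, 0], "claw": 0}, {"delta_pos": [31, 40.5, 0], "claw": 0}, {"delta_pos": [31, 40.5, 0], "claw": 0}, {"delta_pos": [31, 40.5, 0], "claw": 0}, {"delta_pos": [31, 40.5, 0], "claw": 0}, {"delta_pos": [31, 40.5, 0], "claw": 0}, {"delta_pos": [31, 40.5, 0], "claw": 0}, {"delta_pos": [31, 40.5, 0], "claw": 0}, {"delta_pos": [31, 40.5, 0], "claw": 0}, {"delta_pos": [31, 40.5, 0], "claw": 0}]}}

```text
invalid input
```

Request:
{"fn": "drive_tool", "kwargs": {"moves": [{"claw": 0}, {"claw": 0}]}}

```text
invalid input
```

Request:
{"fn": "drive_tool", "kwargs": {"moves": [{"delta_pos": [0, 0, 0], "turn": -0.1, "claw": 0}, {"delta_pos": [0, 0, 0], "turn": -0.097, "claw": 0}, {"delta_pos": [0, 0, 0], "turn": 0, "claw": 0}]}}

```text
time_s: 0.48
tcp_pos: [0.1404, 0.6087, 0.222]
ee_rot: [[1.0, -0.031, -0.0], [-0.031, -1.0, -0.001], [-0.0, 0.001, -1.0]]
wrist_force: [0.1, 1.0, 0.5]
gripper_width: 0.744
gripper_force: 0.0
```

Request:
{"fn": "drive_tool", "kwargs": {"moves": [{"delta_pos": [31, 40.5, 0], "turn": 0, "claw": 0}, {"delta_pos": [31, 40.5, 0], "turn": 0, "claw": 0}, {"delta_pos": [31, 40.5, 0], "turn": 0, "claw": 0}, {"delta_pos": [31, 40.5, 0], "turn": 0, "claw": 0}, {"delta_pos": [31, 40.5, 0], "turn": 0, "claw": 0}, {"delta_pos": [31, 40.5, 0], "turn": 0, "claw": 0}, {"delta_pos": [31, 40.5, 0], "turn": 0, "claw": 0}, {"delta_pos": [31, 40.5, 0], "turn": 0, "claw": 0}, {"delta_pos": [31, 40.5, 0], "turn": 0, "claw": 0}, {"delta_pos": [31, 40.5, 0], "turn": 0, "claw": 0}, {"delta_pos": [31, 40.5, 0], "turn": 0, "claw": 0}, {"delta_pos": [31, 40.5, 0], "turn": 0, "claw": 0}]}}

```text
time_s: 1.98
tcp_pos: [0.4986, 0.1106, 0.2226]
ee_rot: [[1.0, -0.032, 0.0], [-0.032, -1.0, 0.0], [0.0, -0.0, -1.0]]
wrist_force: [0.1, 0.8, 0.3]
gripper_width: 0.008
gripper_force: 0.0
```

Request:
{"fn": "drive_tool", "kwargs": {"moves": [{"delta_pos": [0, 0, 0], "turn": 0, "claw": 0}, {"delta_pos": [0, 0, 0], "turn": 0, "claw": 0}, {"delta_pos": [0, 0, 0], "turn": 0, "claw": 0}]}}

```text
time_s: 2.35
tcp_pos: [0.4973, 0.1129, 0.2226]
ee_rot: [[1.0, -0.029, -0.0], [-0.029, -1.0, 0.0], [-0.0, -0.0, -1.0]]
wrist_force: [-0.9, -0.1, -0.1]
gripper_width: 0.004
gripper_force: 0.0
```

Request:
{"fn": "drive_tool", "kwargs": {"moves": [{"delta_pos": [3, 10, 30], "turn": 0, "claw": 0}, {"delta_pos": [0, 0, 40], "turn": 0, "claw": 0}, {"delta_pos": [0, 0, 40], "turn": 0, "claw": 0}, {"delta_pos": [0, 0, 35], "turn": 0, "claw": 0}, {"delta_pos": [0, 0, 20], "turn": 0, "claw": 0}, {"delta_pos": [0, 0, 12], "turn": 0, "claw": 0}, {"delta_pos": [0, 0, 10], "turn": 0, "claw": 0}, {"delta_pos": [0, 0, 0], "turn": 0, "claw": 0}, {"delta_pos": [0, 0, 0], "turn": 0, "claw": 0}]}}

```text
time_s: 3.48
tcp_pos: [0.5011, 0.1024, 0.0362]
ee_rot: [[1.0, -0.03, 0.001], [-0.03, -1.0, 0.001], [0.001, -0.001, -1.0]]
wrist_force: [0.1, 0.2, 0.3]
gripper_width: 0.01
gripper_force: 0.0
```

Run:
```python
from h import *
c=cap('scene');cv2.imwrite('pics/s2.png',cv2.resize(c['color'][160:360,290:490,::-1],None,fx=3,fy=3,interpolation=2))
print(monitor.sense()['tcp_pos'])
```

```text
[0.50113351 0.10232508 0.0363083 ]
```

View pics/s2.png

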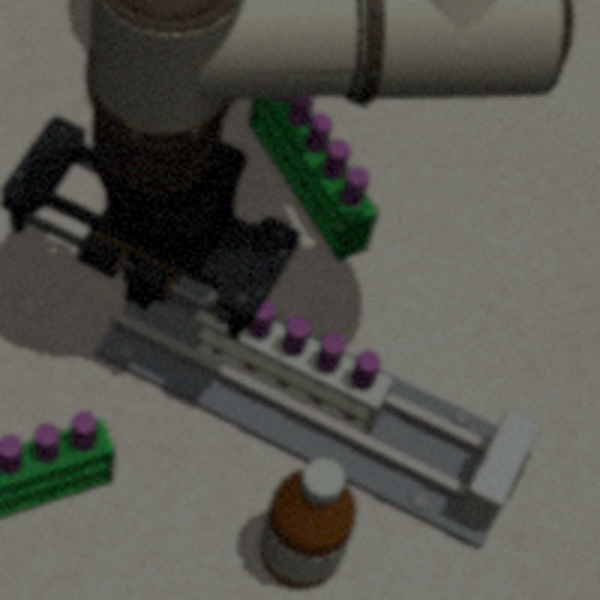

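Request:
{"fn": "drive_tool", "kwargs": {"moves": [{"delta_pos": [0, -8, 0], "turn": 0, "claw": 0}, {"delta_pos": [0, -8, 0], "turn": 0, "claw": 0}, {"delta_pos": [0, -6, 0], "turn": 0, "claw": 0}, {"delta_pos": [0, -4, 0], "turn": 0, "claw": 0}, {"delta_pos": [0, -4, 0], "turn": 0, "claw": 0}, {"delta_pos": [0, -5, 0], "turn": 0, "claw": 0}, {"delta_pos": [0, -6, 0], "turn": 0, "claw": 0}, {"delta_pos": [0, -6, 0], "turn": 0, "claw": 0}, {"delta_pos": [0, -6, 0], "turn": 0, "claw": 0}, {"delta_pos": [0, -6, 0], "turn": 0, "claw": 0}, {"delta_pos": [0, -6, 0], "turn": 0, "claw": 0}, {"delta_pos": [0, -6, 0], "turn": 0, "claw": 0}]}}

```text
time_s: 5.03
tcp_pos: [0.5027, 0.1734, 0.0355]
ee_rot: [[1.0, -0.03, -0.0], [-0.03, -1.0, -0.0], [-0.0, 0.0, -1.0]]
wrist_force: [-0.8, -0.6, 0.5]
gripper_width: 0.007
gripper_force: 0.7
```

Request:
{"fn": "drive_tool", "kwargs": {"moves": [{"delta_pos": [0, -6, 0], "turn": 0, "claw": 0}, {"delta_pos": [0, -6, 0], "turn": 0, "claw": 0}, {"delta_pos": [0, -4, 0], "turn": 0, "claw": 0}, {"delta_pos": [0, -4, 0], "turn": 0, "claw": 0}, {"delta_pos": [0, -3, 0], "turn": 0, "claw": 0}, {"delta_pos": [0, 0, 0], "turn": 0, "claw": 0}, {"delta_pos": [0, 0, 0], "turn": 0, "claw": 0}]}}

```text
time_s: 5.9
tcp_pos: [0.5037, 0.1964, 0.0357]
ee_rot: [[1.0, -0.03, 0.001], [-0.03, -1.0, 0.001], [0.001, -0.001, -1.0]]
wrist_force: [-0.2, -0.7, 0.4]
gripper_width: 0.005
gripper_force: 0.0
```

```bash
cat > chk.py <<'E'
from h import *
for n,a in(('top',(140,215,300,280)),('scene',(315,230,480,340))):
    c=cap(n);P=world(c);C=c['color'].astype(int)
    v,u=np.mgrid[:480,:640]; b=(u>=a[0])&(v>=a[1])&(u<=a[2])&(v<=a[3])&(P[...,2]>.08)&(P[...,2]<.1)
    m=b&(C[...,0]-C[...,1]>35)&(C[...,2]-C[...,1]>25)
    k,l,s,ce=cv2.connectedComponentsWithStats(m.astype(np.uint8))
    for i in range(1,k):
        if s[i,4]>7:print(n,P[l==i].mean(0).round(4),s[i,4])
print(monitor.sense()['tcp_pos'])
E
python3 chk.py
```

```text
scene [0.5083 0.3048 0.0941] 21
scene [0.5096 0.331  0.0946] 24
scene [0.6321 0.1243 0.0863] 21
[0.50361836 0.19618846 0.03572421]
```

Request:
{"fn": "drive_tool", "kwargs": {"moves": [{"delta_pos": [0, -4, 0], "turn": 0, "claw": 0}, {"delta_pos": [0, -4, 0], "turn": 0, "claw": 0}, {"delta_pos": [0, -3, 0], "turn": 0, "claw": 0}, {"delta_pos": [0, -2, 0], "turn": 0, "claw": 0}, {"delta_pos": [0, 0, 0], "turn": 0, "claw": 0}]}}

```text
time_s: 6.62
tcp_pos: [0.5038, 0.2093, 0.0356]
ee_rot: [[1.0, -0.03, 0.0], [-0.03, -1.0, 0.0], [0.0, -0.0, -1.0]]
wrist_force: [0.2, -1.8, 0.7]
gripper_width: 0.007
gripper_force: 1.0
```

Request:
{"fn": "drive_tool", "kwargs": {"moves": [{"delta_pos": [0, -1, 0], "turn": 0, "claw": 0}, {"delta_pos": [0, -1, 0], "turn": 0, "claw": 0}, {"delta_pos": [0, 0, 0], "turn": 0, "claw": 0}]}}

```text
time_s: 7.0
tcp_pos: [0.5038, 0.211, 0.0356]
ee_rot: [[1.0, -0.03, 0.0], [-0.03, -1.0, 0.0], [0.0, -0.0, -1.0]]
wrist_force: [-0.1, -2.7, 1.9]
gripper_width: 0.005
gripper_force: 1.5
```

Request:
{"fn": "drive_tool", "kwargs": {"moves": [{"delta_pos": [0, -1, 0], "turn": 0, "claw": 0}, {"delta_pos": [0, -1, 0], "turn": 0, "claw": 0}, {"delta_pos": [0, 0, 0], "turn": 0, "claw": 0}]}}

```text
time_s: 7.38
tcp_pos: [0.5039, 0.2131, 0.0356]
ee_rot: [[1.0, -0.03, 0.0], [-0.03, -1.0, 0.0], [0.0, -0.0, -1.0]]
wrist_force: [-0.3, -2.9, 2.6]
gripper_width: 0.005
gripper_force: 1.5
```

```bash
python3 chk.py
python3 - <<'E'
from h import *
c=load('scene');cv2.imwrite('pics/s3.png',cv2.resize(c['color'][210:350,330:480,::-1],None,fx=4,fy=4,interpolation=2))
E
```

```text
scene [0.5093 0.3215 0.0937] 21
scene [0.5093 0.3469 0.0936] 24
scene [0.6322 0.1245 0.0867] 23
[0.50388576 0.21306249 0.03556566]
```

View pics/s3.png

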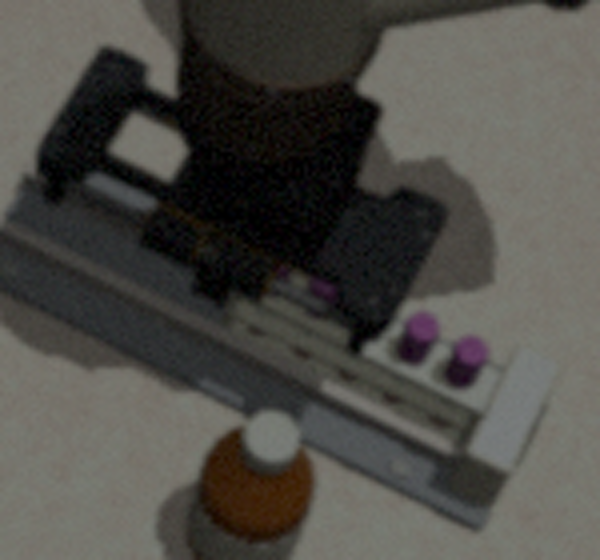

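Request:
{"fn": "drive_tool", "kwargs": {"moves": [{"delta_pos": [0, -1, 0], "turn": 0, "claw": 0}, {"delta_pos": [0, -1, 0], "turn": 0, "claw": 0}, {"delta_pos": [0, 0, 0], "turn": 0, "claw": 0}]}}

```text
time_s: 7.85
tcp_pos: [0.5037, 0.2132, 0.0356]
ee_rot: [[1.0, -0.03, -0.001], [-0.03, -1.0, -0.003], [-0.001, 0.003, -1.0]]
wrist_force: [1.1, -8.2, 3.3]
gripper_width: 0.005
gripper_force: 4.5
```

Request:
{"fn": "drive_tool", "kwargs": {"moves": [{"delta_pos": [0, -1, 0], "turn": 0, "claw": 0}, {"delta_pos": [0, 0, 0], "turn": 0, "claw": 0}]}}

```text
time_s: 8.1
tcp_pos: [0.5035, 0.2133, 0.0356]
ee_rot: [[1.0, -0.03, -0.002], [-0.03, -1.0, -0.004], [-0.002, 0.004, -1.0]]
wrist_force: [1.7, -11.0, 4.8]
gripper_width: 0.005
gripper_force: 5.9
```

Request:
{"fn": "drive_tool", "kwargs": {"moves": [{"delta_pos": [0, 4, 0], "turn": 0, "claw": 0}, {"delta_pos": [0, 8, 0], "turn": 0, "claw": 0}, {"delta_pos": [0, 15, 0], "turn": 0, "claw": 0}, {"delta_pos": [0, 20, 0], "turn": 0, "claw": 0}, {"delta_pos": [0, 10, -20], "turn": 0, "claw": 0}, {"delta_pos": [0, 0, -40], "turn": 0, "claw": 0}, {"delta_pos": [0, 0, -35], "turn": 0, "claw": 0}, {"delta_pos": [0, 40, 0], "turn": -0.088, "claw": 0.52}, {"delta_pos": [0, 40, 0], "turn": -0.088, "claw": 0.52}, {"delta_pos": [0, 40, 0], "turn": -0.088, "claw": 0.52}, {"delta_pos": [0, 0, 0], "turn": 0, "claw": 0.52}, {"delta_pos": [0, 0, 0], "turn": 0, "claw": 0.52}]}}

```text
time_s: 9.6
tcp_pos: [0.509, 0.039, 0.1305]
ee_rot: [[0.973, 0.231, 0.0], [0.231, -0.973, 0.0], [0.0, -0.0, -1.0]]
wrist_force: [0.2, -0.1, 0.8]
gripper_width: 0.467
gripper_force: 0.0
```

```bash
python3 chk.py
python3 - <<'E'
from h import *
s=monitor.sense();R=s['ee_rot'];print(R.round(3),s['tcp_pos'],s['gripper_width'])
print(R.T@(np.array([.5423,-.2175,.11])-s['tcp_pos'])*1000)
E
```

```text
scene [0.5064 0.2439 0.0943] 23
scene [0.5069 0.2692 0.094 ] 19
scene [0.5078 0.2954 0.0946] 21
scene [0.5084 0.3215 0.094 ] 23
scene [0.5097 0.3474 0.0943] 19
scene [0.6324 0.1246 0.0864] 24
[0.50913193 0.03986292 0.13053634]
[[ 0.973  0.232  0.   ]
 [ 0.232 -0.973  0.   ]
 [ 0.    -0.    -1.   ]] [0.50913193 0.03986292 0.13053634] 0.499504652709809
[-27.56042936 258.02645476  20.50133822]
```

Request:
{"fn": "drive_tool", "kwargs": {"moves": [{"delta_pos": [-4, 40, 0], "turn": 0, "claw": 0.52}, {"delta_pos": [-4, 40, 0], "turn": 0, "claw": 0.52}, {"delta_pos": [-4, 40, 0], "turn": 0, "claw": 0.52}, {"delta_pos": [-4, 40, 0], "turn": 0, "claw": 0.52}, {"delta_pos": [-4, 40, 0], "turn": 0, "claw": 0.52}, {"delta_pos": [-4, 36, 10], "turn": 0, "claw": 0.52}, {"delta_pos": [-3.5, 22, 10], "turn": 0, "claw": 0.52}, {"delta_pos": [0, 0, 15], "turn": 0, "claw": 0.52}, {"delta_pos": [0, 0, 15], "turn": 0, "claw": 0.52}, {"delta_pos": [0, 0, 0], "turn": 0, "claw": 0.52}, {"delta_pos": [0, 0, 0], "turn": 0, "claw": 0.52}]}}

```text
time_s: 11.08
tcp_pos: [0.5428, -0.2171, 0.0809]
ee_rot: [[0.972, 0.234, 0.001], [0.234, -0.972, -0.0], [0.0, 0.0, -1.0]]
wrist_force: [0.3, 0.4, 0.5]
gripper_width: 0.517
gripper_force: 0.0
```

Run:
```python
from h import *
s=monitor.sense();R=s['ee_rot'];print(s['tcp_pos'],s['gripper_width'])
print(R.T@(np.array([.5423,-.2175,.059])-s['tcp_pos'])*1000)
c=cap('scene');cv2.imwrite('pics/s4.png',cv2.resize(c['color'][150:270,130:280,::-1],None,fx=4,fy=4,interpolation=2))
```

```text
[ 0.5428349  -0.21712018  0.08086474] 0.5174384660136018
[-0.6185524   0.23586033 21.8645633 ]
```

View pics/s4.png

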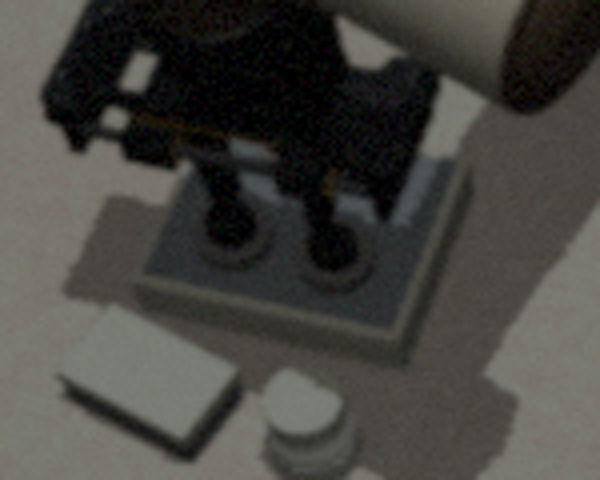

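The fingertips hang straight above the two buttons, at about (230,215) and (325,230) in the crop. They are clear of the jar and the slide box.

Request:
{"fn": "drive_tool", "kwargs": {"moves": [{"delta_pos": [0, 0, 10], "turn": 0, "claw": 0.52}, {"delta_pos": [0, 0, 8], "turn": 0, "claw": 0.52}, {"delta_pos": [0, 0, 4], "turn": 0, "claw": 0.52}, {"delta_pos": [0, 0, 3], "turn": 0, "claw": 0.52}, {"delta_pos": [0, 0, 0], "turn": 0, "claw": 0.52}]}}

```text
time_s: 11.75
tcp_pos: [0.5417, -0.2177, 0.0557]
ee_rot: [[0.973, 0.232, -0.001], [0.232, -0.973, 0.0], [-0.001, -0.001, -1.0]]
wrist_force: [-2.9, 1.8, 6.0]
gripper_width: 0.518
gripper_force: 2.3
```

Request:
{"fn": "drive_tool", "kwargs": {"moves": [{"delta_pos": [0, 0, 2], "turn": 0, "claw": 0.52}, {"delta_pos": [0, 0, 2], "turn": 0, "claw": 0.52}, {"delta_pos": [0, 0, 1.5], "turn": 0, "claw": 0.52}, {"delta_pos": [0, 0, 0], "turn": 0, "claw": 0.52}, {"delta_pos": [0, 0, 0], "turn": 0, "claw": 0.52}]}}

```text
time_s: 12.38
tcp_pos: [0.5419, -0.2178, 0.0514]
ee_rot: [[0.973, 0.232, -0.001], [0.232, -0.973, -0.0], [-0.001, 0.0, -1.0]]
wrist_force: [-4.0, 2.8, 8.5]
gripper_width: 0.519
gripper_force: 4.8
```

Request:
{"fn": "drive_tool", "kwargs": {"moves": [{"delta_pos": [0, 0, 1], "turn": 0, "claw": 0.52}, {"delta_pos": [0, 0, 0.5], "turn": 0, "claw": 0.52}, {"delta_pos": [0, 0, 0], "turn": 0, "claw": 0.52}, {"delta_pos": [0, 0, 0], "turn": 0, "claw": 0.52}]}}

```text
time_s: 12.88
tcp_pos: [0.5419, -0.2178, 0.0513]
ee_rot: [[0.973, 0.233, -0.0], [0.233, -0.973, -0.0], [-0.0, 0.0, -1.0]]
wrist_force: [-6.6, 4.5, 17.2]
gripper_width: 0.521
gripper_force: 8.4
```

Request:
{"fn": "drive_tool", "kwargs": {"moves": [{"delta_pos": [0, 0, 0], "turn": 0, "claw": 0.52}, {"delta_pos": [0, 0, 0], "turn": 0, "claw": 0.52}, {"delta_pos": [0, 0, 0], "turn": 0, "claw": 0.52}, {"delta_pos": [0, 0, 0], "turn": 0, "claw": 0.52}, {"delta_pos": [0, 0, 0], "turn": 0, "claw": 0.52}, {"delta_pos": [0, 0, 0], "turn": 0, "claw": 0.52}, {"delta_pos": [0, 0, 0], "turn": 0, "claw": 0.52}, {"delta_pos": [0, 0, 0], "turn": 0, "claw": 0.52}, {"delta_pos": [0, 0, 0], "turn": 0, "claw": 0.52}, {"delta_pos": [0, 0, 0], "turn": 0, "claw": 0.52}, {"delta_pos": [0, 0, 0], "turn": 0, "claw": 0.52}, {"delta_pos": [0, 0, 0], "turn": 0, "claw": 0.52}]}}

```text
time_s: 14.38
tcp_pos: [0.542, -0.2178, 0.0513]
ee_rot: [[0.973, 0.233, -0.0], [0.233, -0.973, -0.0], [-0.0, 0.0, -1.0]]
wrist_force: [-7.1, 4.2, 16.9]
gripper_width: 0.519
gripper_force: 8.4
```

Request:
{"fn": "drive_tool", "kwargs": {"moves": [{"delta_pos": [0, 0, 0], "turn": 0, "claw": 0.52}, {"delta_pos": [0, 0, 0], "turn": 0, "claw": 0.52}, {"delta_pos": [0, 0, 0], "turn": 0, "claw": 0.52}, {"delta_pos": [0, 0, 0], "turn": 0, "claw": 0.52}, {"delta_pos": [0, 0, 0], "turn": 0, "claw": 0.52}, {"delta_pos": [0, 0, 0], "turn": 0, "claw": 0.52}, {"delta_pos": [0, 0, 0], "turn": 0, "claw": 0.52}, {"delta_pos": [0, 0, 0], "turn": 0, "claw": 0.52}, {"delta_pos": [0, 0, 0], "turn": 0, "claw": 0.52}, {"delta_pos": [0, 0, 0], "turn": 0, "claw": 0.52}, {"delta_pos": [0, 0, 0], "turn": 0, "claw": 0.52}, {"delta_pos": [0, 0, 0], "turn": 0, "claw": 0.52}]}}

```text
time_s: 15.88
tcp_pos: [0.5419, -0.2178, 0.0513]
ee_rot: [[0.973, 0.233, -0.0], [0.233, -0.973, -0.0], [-0.0, 0.0, -1.0]]
wrist_force: [-6.1, 4.7, 16.9]
gripper_width: 0.521
gripper_force: 8.4
```

Run:
```python
from h import *
s=monitor.sense();print(s['time_s'],s['tcp_pos'],s['wrist_force'],s['moment'],s['gripper_force'])
c=cap('scene');cv2.imwrite('pics/s5.png',cv2.resize(c['color'][170:250,150:260,::-1],None,fx=7,fy=7,interpolation=2))
```

```text
15.875 [ 0.54193445 -0.21779552  0.05130531] [-6.08980343  4.73080041 16.86046266] [ 1.38204233  2.02073997 -0.05798404] 8.396304775960743
```

View pics/s5.png

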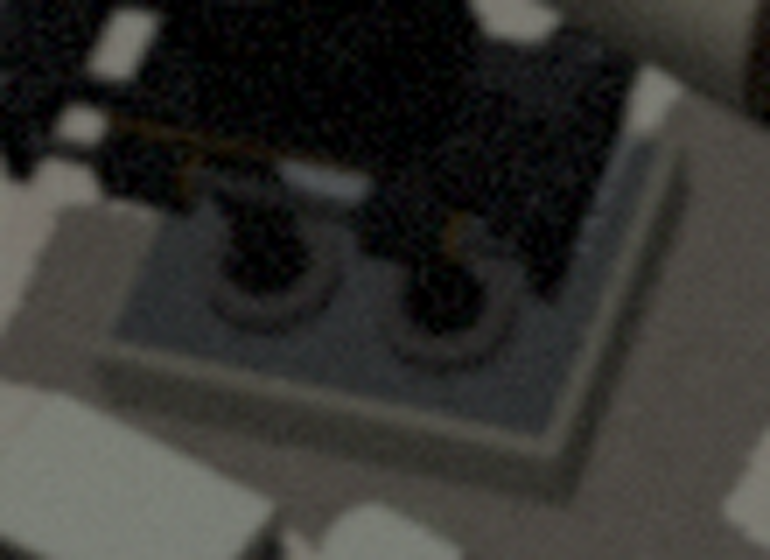

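Both buttons are down near their collars. The tips sit at z = 0.0513 and the force is steady, so I'm holding a little longer and then lifting straight up.

Request:
{"fn": "drive_tool", "kwargs": {"moves": [{"delta_pos": [0, 0, 0], "turn": 0, "claw": 0.52}, {"delta_pos": [0, 0, 0], "turn": 0, "claw": 0.52}, {"delta_pos": [0, 0, 0], "turn": 0, "claw": 0.52}, {"delta_pos": [0, 0, -8], "turn": 0, "claw": 0.52}, {"delta_pos": [0, 0, -15], "turn": 0, "claw": 0.52}, {"delta_pos": [0, 0, -30], "turn": 0, "claw": 0.52}, {"delta_pos": [0, 0, -40], "turn": 0, "claw": 0.52}, {"delta_pos": [-40, 0, -30], "turn": 0, "claw": 0.52}, {"delta_pos": [-50, 0, 0], "turn": 0, "claw": 0.52}, {"delta_pos": [0, 0, 0], "turn": 0, "claw": 0.52}, {"delta_pos": [0, 0, 0], "turn": 0, "claw": 0.52}, {"delta_pos": [0, 0, 0], "turn": 0, "claw": 0.52}]}}

```text
time_s: 17.42
tcp_pos: [0.456, -0.2387, 0.1714]
ee_rot: [[0.973, 0.233, 0.0], [0.233, -0.973, -0.0], [0.0, 0.0, -1.0]]
wrist_force: [1.3, -0.3, 0.8]
gripper_width: 0.521
gripper_force: 0.0
```

```bash
python3 chk.py
python3 - <<'E'
from h import *
c=load('scene');P=world(c);v,u=np.mgrid[:480,:640];C=c['color']
m=(u>155)&(u<255)&(v>165)&(v<245)&(P[...,2]>.048)&(P[...,2]<.07)&(C.max(-1)<60)
k,l,s,ce=cv2.connectedComponentsWithStats(m.astype(np.uint8))
for i in range(1,k):
    if s[i,4]>20: print(P[l==i].mean(0).round(4),np.median(P[l==i][:,2]).round(4),s[i,4])
cv2.imwrite('pics/s6.png',c['color'][...,::-1])
E
```

```text
top [0.5062 0.3457 0.0945] 38
top [0.5054 0.3199 0.0946] 37
top [0.5047 0.2938 0.0947] 38
top [0.504 0.268 0.094] 37
top [0.5033 0.2419 0.0943] 36
scene [0.5059 0.2445 0.0946] 18
scene [0.5074 0.2692 0.0947] 17
scene [0.5081 0.2954 0.0946] 25
scene [0.5085 0.3213 0.0946] 22
scene [0.5097 0.3477 0.0938] 21
scene [0.6325 0.1248 0.0863] 25
[ 0.45569021 -0.23855462  0.17115279]
[ 0.4801 -0.2309  0.0517] 0.0518 175
[ 0.5509 -0.2445  0.0561] 0.0563 125
[ 0.5371 -0.1861  0.0557] 0.0566 142
```

View pics/s6.png

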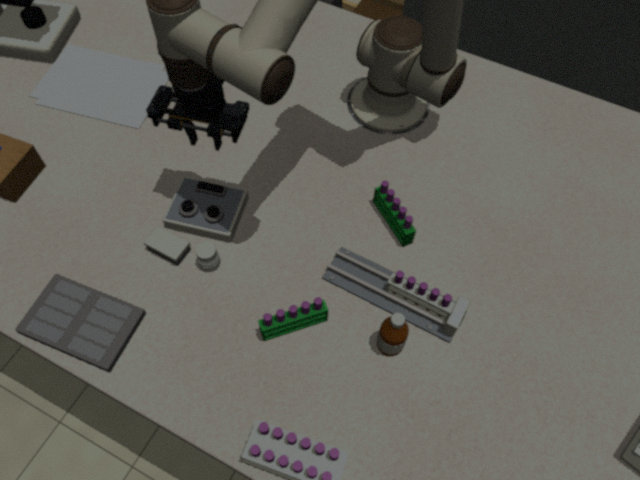

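The carrier is against the stop at about (460,305). The buttons are up, and the bottle, jar and slide box haven't moved.

```bash
python3 -c "
from station import ticket
print(ticket.finish_job())"
```

```text
the job is handed in; nothing more can be done
None
```

I pushed the carrier up against the end stop, held both start buttons fully down together for about 3.9 s, let them spring back up, and handed the job in; the hand-in call returned no verdict.

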